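# Roll a reagent bottle onto the bottle roller

## Task

Get the lying brown bottle ready for mixing on the bottle roller: push on top of the bottle with the fingertips so that it rolls along the loading shelf and comes to rest in the trough between the two rubber rollers. Then push the raised retaining bar over and all the way down onto its rests, so that the bottle cannot climb out. Do not take hold of the bottle, push it low on its side, lift it or knock it off the machine, and leave the things standing round about where they are.

Things in the scene. Friction and masses are not known exactly. Their poses are not given: they have to be found in the camera images.
- bottle_roller: fixed bench machine: two black rubber rollers between a white motor housing (switch, knob) and a white bearing plate, metal loading shelf in front. Origin on the worktop below the middle of the trough; z up, x = the way the bottle must roll (shelf to rollers), y along the rollers to the motor housing. Housing y 92..136 mm, plate y -92..-102 mm, both x -61..85, 96 mm high, lugs on them 120 mm.
- shelf_end (a point): middle of the loading shelf's edge beside the first roller, on its top face, 54 mm above the worktop; axes as those of bottle_roller. The bare metal shelf is level, reaches 127 mm back from here (-x) to a back lip that rises 24 mm above it, and is 172 mm wide between side lips that rise 7 mm above it.
- between_rollers (a point): where the bottle's axis lies when it rests in the trough: 74 mm above the worktop (bottle's top then at 105 mm), middle of the rollers; place along them does not matter. Axes as those of bottle_roller. Rollers: 28 mm diameter, 172 mm long, axes along y at x = -28 and +28 mm, 38 mm above the worktop; both turn in their bearings with slight friction.
- bottle: lying brown glass bottle with screw cap, 62 mm diameter, 148 mm long, about 0.35 kg; barrel of full diameter 92 mm long. It lies on the loading shelf with its axis along the rollers, foot towards the bearing plate. Origin at the centre of its foot, on its axis; z along its axis to the cap; x points up at the start and turns as the bottle rolls
- bottle_mid (a point): point on the bottle's axis at mid-barrel, 52 mm from the foot, near the centre of mass; axes as the bottle's. Starts 85 mm above the worktop (bottle's top 116 mm), 95 to 125 mm short of the trough. The bottle turns one radian per 31 mm rolled and, let go while moving, rolls on a few cm, slowing
- retaining_bar (a joint): swing-over retaining bar, a U of steel rod hinged at the back of the machine: 0 rad = level, down on its rests (closed, hard stop); 1.57 rad = upright; 2.1 rad = leaning right back (stop). It starts at 1.7 to 2.05 rad. Its hinge is stiff (about 0.14 N m) so that it stays wherever it is left
- bar_mid (a point): middle of the retaining bar's cross-piece, on its axis: a black sleeve 14 mm in diameter and 150 mm long, parallel to the rollers, 102 mm from the hinge; the two 7 mm arms join its ends. Closed, it is 112 mm above the worktop at x = -40 mm of bottle_roller; upright, 214 mm above the worktop
- bar_hinge (a point): middle of the retaining bar's hinge axis, fixed to the machine, at x = 62 mm of bottle_roller and 112 mm above the worktop; the axis is parallel to y
- brown_bottle: smaller brown bottle standing upright on the worktop to the left, 51 mm diameter, 121 mm high; origin at the centre of its underside. Leave alone
- kitchen_timer: round kitchen timer on the worktop to the right, 66 mm diameter, 34 mm high; origin at the centre of its underside. Leave alone
- red_stopper: red rubber stopper standing on the worktop to the left, 30 mm diameter, 25 mm high; origin at the centre of its underside. Leave alone
- tape_roll: roll of tape lying on the worktop to the right, 97 mm diameter, 25 mm high; origin at the centre of its underside. Leave alone

How it is judged:
By the outcome, as a careful person would: the job done as asked, in the order asked, and still so for the second after the job is handed in, with the robot touching nothing.
It also fails if it takes over 51 s, if anything falls off the work surface, if the arm or the gripper's body presses on something with over 40 N, if the wrist force passes 120 N, or if a joint passes its speed limit or range.

## Robot

A 6-joint arm with a two-finger parallel gripper is mounted at the origin on a cart in front of the work surface, level with it; the furniture and walls round the work are solid. World frame = base frame: x ahead of the robot, y to its left, z up, the work surface at z = 0. Lengths are in m, angles in rad, forces in N, time in s.
With the tool pointing down it reaches from about 0.3 to 1 m from the base axis. Payload 5.1 kg.
Tool frame: the origin (TCP) lies midway between the tips of the shut fingers; the grasp point (between the pads) lies 19 mm behind it; z points along the fingers, y is the line along which they close (so a half turn about z gives the same grasp; the last joint's range is limited). The gripper opens to 95 mm and grips with 3 to 60 N. Pads are 20 mm wide; open, the fingers measure 119 mm over their backs; the gripper's body (75 mm by 180 mm) begins 59 mm behind the grasp point.
Start: joints at [-1.302, 0.124, 1.65, -0, 1.367, -0.083], TCP at [0.224, -0.61, 0.215] pointing down, gripper open.
Joint ranges: [-2.61, 2.61], [-1.02, 2.33], [0.03, 2.71], [-1.35, 4.49], [0.32, 2.68], [-2.91, 2.91]. Speed limits (rad/s): [2.57, 2.57, 3.14, 3.14, 3.14, 3.14].

## Interface

Orientations are given as a unit quaternion [w, x, y, z].
In Python, from cell import r gives the robot as it stands.
- The arm moves only by the tool carry_out, never from a script. Its argument "rows" is a list of rows, each a list of 5 numbers: the closure, from -1 (fully open) to 1 (shut), so that 0 is half open, then the shift along the tool's x, y, z in m, then the turn about the tool's z in degrees. In form: [[hand, dx, dy, dz, yaw], ...]. A call has 1 to 20 rows; each row is the pose to reach, as a shift and turn from the pose commanded when the call began, along the tool's axes at that moment; what a row does not reach only later rows make up. A row lasts 1/10 s, in which the tool goes at most 50 mm and 8.59 degrees, less where a joint would pass 70% of its speed; a pose out of reach is approached as far as the arm can. A call with a gripper value outside its range is refused whole. The fingers move at their own pace and stop on an object; the grip force is fixed at half the most. Time passes only in rows, so rows that repeat a pose let the fingers close. It gives the time, the measured TCP pose, the force, the opening and the grip force at its end, in the units of the state.
- r.read_state(): the state, without advancing time (a new reading comes with each control period).
- r.snapshot(name): name is "scene" or "side" or "wrist"; returns the picture (420x560x3 uint8, blue, green, red); there is no depth.
- r.camera_model(name): a dict with "fov_y" (degrees; the focal length in pixels is half the picture's height over the tangent of half this angle, whatever the lens; pixels are square), "cx", "cy" (the principal point, pixels), "R" (3x3) and "t" (3): a world point X has camera coordinates R X + t. Camera axes: x right, y down, z forward; pixel columns grow to the right and rows downward; lengths in m; the calibration is good to about 2 mm. A picture is of the moment at which its call begins: read the wrist's pose just before it. camera_model takes no time and is no camera call; for the wrist camera it gives the pose at the moment of the call.
- r.close_job(): hands the job in; it is judged then, once.
The state is a dict: "time": time; "q": joint angles; "joint_velocities": joint speeds; "tau": joint torques, N m; "tcp_pos": TCP position; "tcp_rot": TCP orientation; "force": force on the tool from outside, world axes, zero at the start; "moment": the same for the moment, N m; "finger_gap": opening from 0.0 (shut) to 1.0 (fully open); "grasp_force": force on a finger pad.
Only numpy, scipy, OpenCV 4.12 (cv2) and the standard library are available. Lean on these libraries where they do the work, as an engineer would, in place of code of your own. Each camera call takes 0.05 s, during which the arm holds its last target. There are 200 camera calls.

## Working session

There is one attempt and no reset: what is moved stays moved. The work goes in short steps, Python scripts to look and compute and a tool call to move; the robot and the scene stay as the last step left them, time stands still between calls to the robot, and variables do not carry over. Pictures are saved under pics/ and viewed, at most 10 in all, crops included, and the job is handed in when it is done.

Besides the shell and the picture viewer there is one more tool, called after "Request:" by a JSON object that holds its "api" and its "payload", one argument or row to a line. carry_out: Moves the arm, as the interface text tells. Its arguments: {"type":"object","properties":{"rows":{"type":"array"}},"required":["rows"]}

```bash
mkdir -p pics
python3 - <<'E'
from cell import r
import cv2,numpy as np
s=r.read_state();print(s)
for n in("scene","side"):
    cv2.imwrite(f"pics/{n}0.png",r.snapshot(n)); print(n,r.camera_model(n))
E
```

```text
{'time': 0.0, 'q': array([-1.30156327e+00,  1.24480562e-01,  1.65168029e+00, -1.81808110e-05,
        1.36750485e+00, -8.26146495e-02]), 'joint_velocities': array([-8.01397094e-06, -1.26750109e-04,  8.35427654e-04, -9.01937656e-04,
       -3.19999506e-04, -1.42716173e-04]), 'tau': array([-8.73339577e-04, -4.17601919e+01, -3.59932208e+01,  7.74368271e-02,
        4.92410827e-02, -1.75446112e-04]), 'tcp_pos': array([ 0.22379675, -0.60956569,  0.21339923]), 'tcp_rot': array([-1.03118561e-03,  9.84564417e-01,  1.75019527e-01, -1.05439524e-04]), 'force': array([ 0.11361168, -0.43586679,  0.00830115]), 'moment': array([ 0.01806182,  0.00810344, -0.05755466]), 'grasp_force': 0.0, 'finger_gap': 1.0017907098605239}
scene {'fov_y': 42.60691440933443, 'cx': 279.5903621276581, 'cy': 209.35585812363354, 'R': array([[-0.85142383, -0.5243481 , -0.01168482],
       [-0.20914808,  0.35987194, -0.90925754],
       [ 0.4809725 , -0.77171968, -0.41606994]]), 't': array([0.4191628 , 0.19720259, 1.27015813])}
side {'fov_y': 53.88970858129248, 'cx': 288.22684541421455, 'cy': 210.28005360035309, 'R': array([[-0.97853186, -0.20592686,  0.00833804],
       [-0.1175816 ,  0.52458787, -0.84319757],
       [ 0.169263  , -0.82607609, -0.53753915]]), 't': array([0.47577735, 0.13861594, 1.17029374])}
```

View pics/scene0.png

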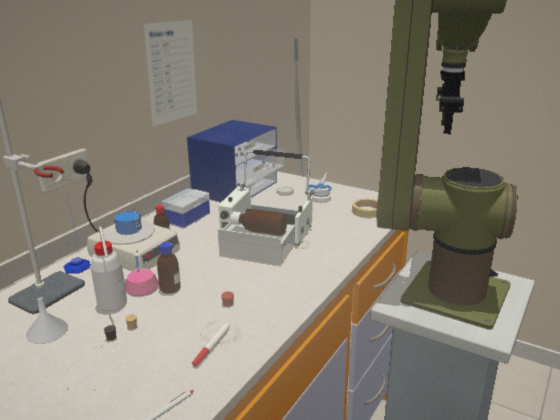

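View pics/side0.png

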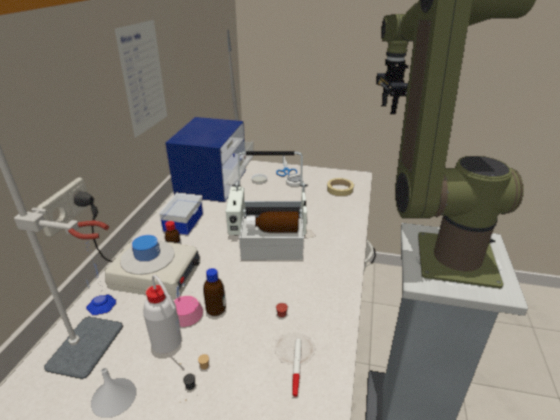

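The machine sits at about (265,215) in scene and (270,220) in side, and the bottle must roll away from the camera, roughly world -y. I'll enlarge both views in one picture.

Run:
```python
import cv2,numpy as np
a=cv2.imread("pics/scene0.png")[140:265,210:322];b=cv2.imread("pics/side0.png")[140:265,215:315]
a=cv2.resize(a,None,fx=4,fy=4,interpolation=2);b=cv2.resize(b,None,fx=3.5,fy=3.5,interpolation=2)
b=cv2.copyMakeBorder(b,0,a.shape[0]-b.shape[0],0,0,0)
cv2.imwrite("pics/z0.png",np.hstack([a,b]));print(a.shape,b.shape)
```

```text
(500, 448, 3) (500, 350, 3)
```

View pics/z0.png

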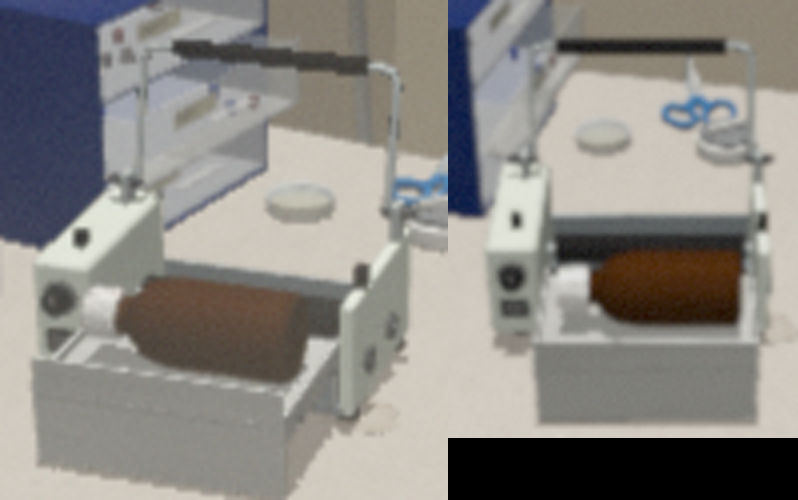

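The lip's top corners are at scene (219,230),(281,244) and side (240,239),(303,238). The sleeve ends are at scene (253,151),(302,156) and side (246,153),(294,153). I'll triangulate these.

```bash
cat > h.py <<'E'
from cell import r
import numpy as np,cv2
def P(m):
    f=210/np.tan(np.radians(m["fov_y"]/2));K=np.array([[f,0,m["cx"]],[0,f,m["cy"]],[0,0,1]])
    return K@np.c_[m["R"],m["t"]]
def plane(m,uv,z):
    p=P(m);H=np.c_[p[:,0],p[:,1],p[:,2]*z+p[:,3]];x=np.linalg.solve(H,[*uv,1]);return x[:2]/x[2]
def tri(ms,uvs):
    A=np.vstack([np.outer(uv,P(m)[2])-P(m)[:2] for m,uv in zip(ms,uvs)])
    return np.linalg.lstsq(A[:,:3],-A[:,3],rcond=None)[0]
def proj(m,X): x=P(m)@[*X,1];return x[:2]/x[2]
E
python3 - <<'E'
from h import *
a,b=r.camera_model("scene"),r.camera_model("side")
w=lambda u,v:(210+u/4,140+v/4)
s=lambda u,v:(215+(u-448)/3.5,140+v/3.5)
for n,p,q,z in[("lipL",w(35,360),s(537,345),.078),("lipR",w(285,415),s(757,343),.078),("slL",w(173,46),s(557,46),.21),("slR",w(368,65),s(726,46),.21)]:
    print(n,tri([a,b],[p,q]).round(4),plane(a,p,z).round(4),plane(b,q,z).round(4))
E
```

```text
lipL [0.5878 0.1452 0.0808] [0.5906 0.1427] [0.5894 0.1386]
lipR [0.4279 0.0909 0.062 ] [0.4096 0.1247] [0.4243 0.0993]
slL [ 0.638  -0.0964  0.2173] [ 0.6494 -0.1122] [ 0.6435 -0.115 ]
slR [ 0.4975 -0.1346  0.2151] [ 0.5041 -0.1458] [ 0.4998 -0.148 ]
```

Request:
{"api": "carry_out", "payload": {
  "rows": [
    [1,0,0,-0.05,0],
    [1,0,0,-0.1,0],
    [1,0,0,-0.15,0],
    [1,0,0,-0.187,0],
    [1,0.505,-0.487,-0.187,0],
    [1,0.505,-0.487,-0.187,0],
    [1,0.505,-0.487,-0.187,0],
    [1,0.505,-0.487,-0.187,0],
    [1,0.505,-0.487,-0.187,0],
    [1,0.505,-0.487,-0.187,0],
    [1,0.505,-0.487,-0.187,0],
    [1,0.505,-0.487,-0.187,0],
    [1,0.505,-0.487,-0.187,0],
    [1,0.505,-0.487,-0.187,0],
    [1,0.505,-0.487,-0.187,0],
    [1,0.505,-0.487,-0.187,0],
    [1,0.505,-0.487,-0.187,0],
    [1,0.505,-0.487,-0.187,0],
    [1,0.505,-0.487,-0.187,0],
    [1,0.505,-0.487,-0.187,0]
  ]
}}

```text
time: 2.1
tcp_pos: [0.5302, 0.0221, 0.4008]
tcp_rot: [-0.0, 0.984, 0.176, -0.001]
force: [-0.1, -1.0, 0.3]
finger_gap: 0.005
grasp_force: 0.0
```

Run:
```python
from h import *
import json
m=r.camera_model("wrist");im=r.snapshot("wrist");cv2.imwrite("pics/w1.png",im)
json.dump({k:np.array(v).tolist() for k,v in m.items()},open("w1.json","w"))
s=r.read_state();print(s["time"],s["tcp_pos"],s["tcp_rot"],s["joint_velocities"].round(3)); print(m)
```

```text
2.15 [0.53001658 0.0210743  0.40106951] [ 9.57405780e-05  9.84500344e-01  1.75381431e-01 -6.45400890e-04] [-0.032 -0.016  0.003  0.     0.001  0.   ]
{'fov_y': 58.35848290542468, 'cx': 277.56551653465243, 'cy': 211.6566768998225, 'R': array([[ 3.46142185e-01, -9.38182014e-01, -3.09223453e-04],
       [-9.04310456e-01, -3.33733004e-01,  2.66167018e-01],
       [-2.49816307e-01, -9.18519992e-02, -9.63926876e-01]]), 't': array([-0.16346252,  0.40694002,  0.70414611])}
```

View pics/w1.png

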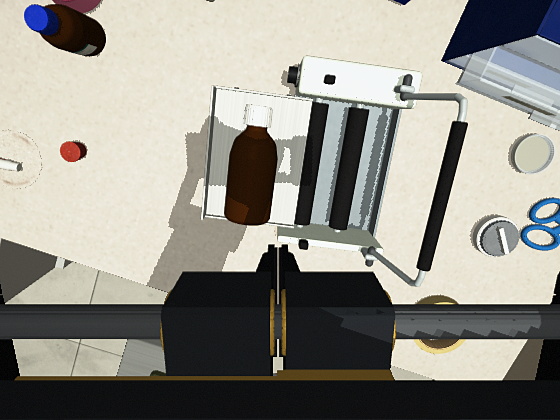

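The view shows the bottle barrel at columns 228–276 and rows 125–223, with its cap at (258,115). Roller 1 runs (319,104)–(303,225), roller 2 (357,108)–(339,230), and the sleeve (459,122)–(424,270).

Run:
```python
from h import *
import json
m=json.load(open("w1.json"));m={k:np.array(v) for k,v in m.items()}
im=cv2.imread("pics/w1.png")
p=lambda u,v,z:plane(m,(u,v),z)
r1=[p(319,104,.05),p(303,225,.05)];r2=[p(357,108,.05),p(339,230,.05)];sl=[p(459,122,.212),p(424,270,.212)]
ey=np.array([0,0.])
for n,L in(("r1",r1),("r2",r2),("sl",sl)):
    d=L[0]-L[1];print(n,np.round(L,4).tolist(),np.degrees(np.arctan2(d[1],d[0])).round(2),np.linalg.norm(d))
d=r1[0]-r1[1]+r2[0]-r2[1];ey=d/np.linalg.norm(d);ex=np.array([ey[1],-ey[0]])
O=(sum(r1)+sum(r2))/4;print("O",O,"ex",ex,"sep",(sum(r2)-sum(r1))/2@ex)
# rough brown mask
hsv=cv2.cvtColor(im,cv2.COLOR_BGR2HSV);b=im.astype(int)
k=((b[...,2]-b[...,0])>20)&(b[...,2]<110)
k=k.astype(np.uint8);n,l,st,c=cv2.connectedComponentsWithStats(k)
i=l[190,250];print(st[i],c[i])
pt=np.argwhere(l==i)[:,::-1]
rect=cv2.minAreaRect(pt[pt[:,1]>165].astype(np.float32));print(rect)
box=cv2.boxPoints(rect);W=np.array([p(*q,.088) for q in box])
print([((w-O)@ex,(w-O)@ey) for w in W])
a,bm=r.camera_model("scene"),r.camera_model("side")
s=[(sl[0]-O)@ex,(sl[0]-O)@ey,(sl[1]-O)@ex,(sl[1]-O)@ey];print("sl",s)
# triangulate sleeve using wrist+side
w=lambda u,v:(210+u/4,140+v/4); sd=lambda u,v:(215+(u-448)/3.5,140+v/3.5)
for g,h,q in(((459,122),w(173,46),sd(557,46)),((424,270),w(368,65),sd(726,46))):
    X=tri([m,a,bm],[g,h,q]);print(X,(X[:2]-O)@ex,(X[:2]-O)@ey)
# housing top & plate checks
for q in((304,57),(420,70)):x=p(*q,.096);print((x-O)@ex,(x-O)@ey)
```

```text
r1 [[0.6241, -0.0027], [0.4596, -0.044]] 14.08 0.16963010413505375
r2 [[0.6369, -0.0522], [0.4706, -0.0959]] 14.72 0.17193289262063877
sl [[0.6468, -0.115], [0.5013, -0.1505]] 13.72 0.1497440095507625
O [ 0.54778548 -0.04871265] ex [ 0.24870405 -0.96857952] sep 0.05205770350363596
[ 224  125   53  100 4030] [250.51315136 177.20669975]
((248.9265899658203, 193.7726287841797), (46.643863677978516, 61.979881286621094), 7.305759906768799)
[(np.float64(-0.13918339879785974), np.float64(-0.07893586538178035)), (np.float64(-0.1342955425041305), np.float64(0.004369368456146462)), (np.float64(-0.07451493845694078), np.float64(0.002824072925920356)), (np.float64(-0.07669356224705323), np.float64(-0.08091548932734509))]
sl [np.float64(0.08885078279610926), np.float64(0.07940801213159845), np.float64(0.08706547877595168), np.float64(-0.07032535451022413)]
[ 0.64708229 -0.11358407  0.21037756] 0.08752864939048743 0.08004306882966526
[ 0.50254627 -0.14842522  0.21013475] 0.0853283813840265 -0.06861669725795234
-0.054833384155991774 0.13529408026238726
0.08366206987997406 0.13505117229694696
```

```bash
python3 -c "
from cell import r
print(r.read_state()['q'])"
```

```text
[-6.12100136e-02 -1.91106675e-01  1.65074667e+00 -4.92909957e-04
  1.68316217e+00  1.15694488e+00]
```

Request:
{"api": "carry_out", "payload": {
  "rows": [
    [1,-0.0244,-0.0468,0.03,-84],
    [1,-0.0244,-0.0468,0.06,-84],
    [1,-0.0244,-0.0468,0.09,-84],
    [1,-0.0244,-0.0468,0.12,-84],
    [1,-0.0244,-0.0468,0.15,-84],
    [1,-0.0244,-0.0468,0.18,-84],
    [1,-0.0244,-0.0468,0.21,-84],
    [1,-0.0244,-0.0468,0.23,-84],
    [1,-0.0244,-0.0468,0.25,-84],
    [1,-0.0244,-0.0468,0.265,-84],
    [1,-0.0244,-0.0468,0.271,-84],
    [1,-0.0244,-0.0468,0.275,-84],
    [1,-0.0244,-0.0468,0.275,-84]
  ]
}}

```text
time: 3.45
tcp_pos: [0.4912, 0.0559, 0.1269]
tcp_rot: [0.0, 0.616, 0.788, 0.0]
force: [-0.2, -0.8, -0.5]
finger_gap: 0.006
grasp_force: 0.0
```

Run:
```python
from h import *
from scipy.spatial.transform import Rotation as R
s=r.read_state();q=s["tcp_rot"];M=R.from_quat([*q[1:],q[0]]).as_matrix();print(s["time"],s["tcp_pos"],s["force"],M.round(3))
cv2.imwrite("pics/s2.png",cv2.resize(r.snapshot("side")[110:270,190:350],None,fx=3.5,fy=3.5))
```

```text
3.45 [0.49124784 0.05585873 0.12690953] [-0.18001325 -0.75219482 -0.47586648] [[-0.242  0.97   0.   ]
 [ 0.97   0.242 -0.   ]
 [-0.     0.    -1.   ]]
```

View pics/s2.png

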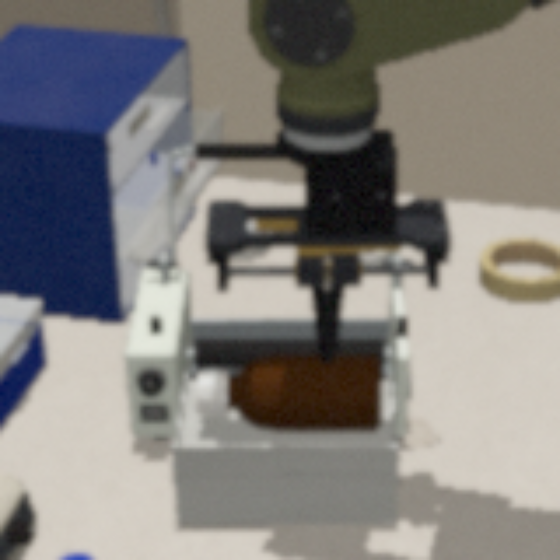

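The fingertips at (327,355) are just above mid-barrel. Next I'll feel for contact.

Request:
{"api": "carry_out", "payload": {
  "rows": [
    [1,0,0,0.004,0],
    [1,0,0,0.008,0],
    [1,0,0,0.01,0],
    [1,0,0,0.01,0],
    [1,0,0,0.01,0]
  ]
}}

```text
time: 4.0
tcp_pos: [0.4912, 0.0566, 0.1167]
tcp_rot: [0.0, 0.615, 0.789, 0.0]
force: [-0.2, -0.2, 1.2]
finger_gap: 0.008
grasp_force: 0.2
```

Request:
{"api": "carry_out", "payload": {
  "rows": [
    [1,0,0,0.001,0],
    [1,0,0,0.001,0]
  ]
}}

```text
time: 4.2
tcp_pos: [0.4913, 0.0564, 0.1165]
tcp_rot: [0.0, 0.615, 0.789, -0.0]
force: [-1.8, -0.9, 5.5]
finger_gap: 0.011
grasp_force: 2.4
```

Request:
{"api": "carry_out", "payload": {
  "rows": [
    [1,-0.005,0,0,0],
    [1,-0.013,0,0,0],
    [1,-0.022,0,0,0],
    [1,-0.031,0,0,0],
    [1,-0.04,0,0,0],
    [1,-0.048,0,-0.02,0],
    [1,-0.048,0,-0.035,0],
    [1,-0.048,0,-0.035,0]
  ]
}}

```text
time: 5.0
tcp_pos: [0.5048, 0.0099, 0.1535]
tcp_rot: [0.002, 0.615, 0.789, 0.002]
force: [-0.3, 0.8, -0.4]
finger_gap: 0.005
grasp_force: 0.0
```

```bash
cat >> h.py <<'E'
O=np.array([.54778548,-.04871265]);ex=np.array([.2487,-.9686]);ey=np.array([.9686,.2487])
def bottle(name="side"):
    m=r.camera_model(name);b=r.snapshot(name).astype(int)
    k=((b[...,2]-b[...,0])>18)&(b[...,2]<125)
    k[:190]=0;k[270:]=0;k[:,:215]=0;k[:,318:]=0
    n,l,st,c=cv2.connectedComponentsWithStats(k.astype(np.uint8));i=1+np.argmax(st[1:,4])
    W=plane(m,c[i],.09)-O;return st[i],c[i].round(1),(W@ex).round(4),(W@ey).round(4)
E
python3 - <<'E'
from h import *
im=cv2.imread("pics/side0.png")
s=r.snapshot
class F: pass
print("now",bottle())
r0=r
import h
class D:
    camera_model=staticmethod(r.camera_model); snapshot=staticmethod(lambda n:im)
h.r=D;print("start",h.bottle())
t=r.read_state();print(t["time"],t["tcp_pos"],t["force"])
E
```

```text
now (array([256, 206,  43,  21, 685], dtype=int32), array([277.3, 215.1]), np.float64(-0.077), np.float64(-0.0147))
start (array([256, 211,  43,  22, 832], dtype=int32), array([278.1, 221. ]), np.float64(-0.1074), np.float64(-0.0163))
5.05 [0.50387724 0.01011955 0.1520426 ] [ 0.09708326 -0.05601505  0.02153375]
```

Request:
{"api": "carry_out", "payload": {
  "rows": [
    [1,0.015,0,0,0],
    [1,0.015,0,0,0],
    [1,0.015,0,0,0],
    [1,0.015,0,0,0],
    [1,0.015,0,0,0]
  ]
}}

```text
time: 5.55
tcp_pos: [0.4991, 0.0246, 0.1504]
tcp_rot: [-0.0, 0.615, 0.789, -0.0]
force: [0.4, -0.3, 0.8]
finger_gap: 0.001
grasp_force: 0.0
```

Run:
```python
from h import *
print(bottle(),bottle("scene"))
t=r.read_state();w=t["tcp_pos"][:2]-O;print(t["time"],t["tcp_pos"],w@ex,w@ey)
cv2.imwrite("pics/w3.png",r.snapshot("wrist"))
cv2.imwrite("pics/s3.png",cv2.resize(r.snapshot("side")[110:270,190:350],None,fx=3.5,fy=3.5))
```

```text
(array([256, 204,  43,  21, 631], dtype=int32), array([277.1, 212.3]), np.float64(-0.062), np.float64(-0.0142)) (array([246, 204,  45,  24, 587], dtype=int32), array([268.5, 212.8]), np.float64(-0.062), np.float64(-0.0113))
5.65 [0.49921896 0.02446004 0.150508  ] -0.08295355753816559 -0.028843483612789687
```

View pics/s3.png

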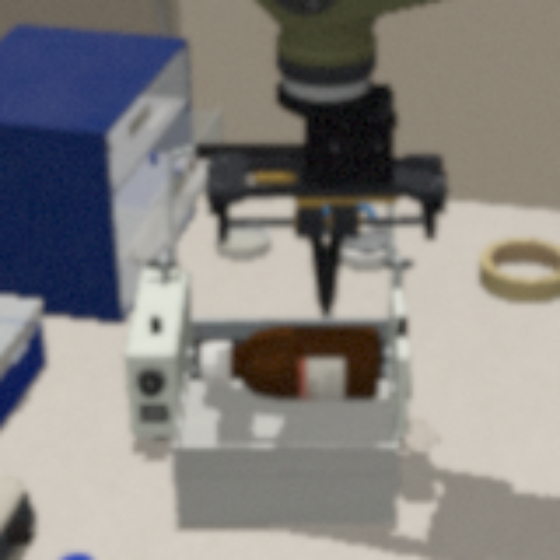

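Request:
{"api": "carry_out", "payload": {
  "rows": [
    [1,-0.006,0,0.01,0],
    [1,-0.006,0,0.026,0],
    [1,-0.006,0,0.026,0]
  ]
}}

```text
time: 6.05
tcp_pos: [0.4988, 0.0183, 0.1217]
tcp_rot: [-0.002, 0.615, 0.789, -0.001]
force: [0.1, 0.3, 0.4]
finger_gap: 0.003
grasp_force: 0.0
```

Run:
```python
from h import *
m=r.camera_model("side");print(bottle("side"))
t=r.read_state();w=t["tcp_pos"][:2]-O;print(t["time"],t["tcp_pos"],w@ex)
b=r.snapshot("side")
# column profile through the barrel beside the label (u~262)
print([tuple(int(v) for v in b[y,262]) for y in range(198,234,1)])
b0=cv2.imread("pics/side0.png");print([tuple(int(v) for v in b0[y,262]) for y in range(204,240)])
# predicted silhouettes for given axis x
for x in(-.106,-.075,-.07,-.065,-.06):
    X=O+ex*x+ey*.0;
    v=[proj(m,[*(X+ex*.031*np.cos(a)),.085+.031*np.sin(a)])[1] for a in np.linspace(0,6.28,60)];print(x,min(v),max(v))
```

```text
(array([256, 203,  43,  21, 586], dtype=int32), array([277. , 211.7]), np.float64(-0.0588), np.float64(-0.0142))
6.1 [0.49956023 0.01841238 0.12293078] -0.07701092480957901
[(190, 200, 206), (189, 199, 205), (182, 190, 195), (159, 161, 160), (116, 116, 113), (86, 88, 88), (57, 66, 77), (29, 42, 63), (20, 36, 57), (9, 27, 47), (16, 33, 59), (6, 34, 57), (14, 32, 62), (0, 27, 57), (13, 36, 61), (1, 29, 55), (12, 32, 57), (14, 31, 55), (4, 24, 49), (7, 24, 46), (11, 24, 44), (15, 31, 45), (42, 49, 58), (83, 88, 94), (117, 122, 124), (128, 133, 133), (129, 134, 135), (127, 133, 134), (133, 137, 137), (142, 147, 148), (155, 162, 161), (162, 168, 169), (163, 168, 170), (160, 165, 166), (153, 159, 159), (142, 147, 148)]
[(97, 98, 94), (94, 94, 90), (88, 86, 83), (57, 54, 58), (38, 41, 42), (37, 39, 41), (39, 38, 42), (22, 25, 31), (27, 33, 45), (15, 34, 60), (12, 40, 74), (10, 43, 78), (18, 45, 81), (14, 44, 76), (9, 42, 78), (11, 38, 72), (7, 36, 71), (18, 39, 67), (16, 38, 68), (12, 37, 64), (13, 36, 60), (0, 25, 50), (10, 27, 50), (11, 28, 46), (3, 23, 42), (17, 27, 45), (41, 49, 57), (81, 87, 89), (117, 123, 124), (130, 136, 135), (130, 135, 137), (131, 137, 138), (145, 151, 151), (152, 158, 158), (131, 136, 136), (120, 126, 125)]
-0.106 211.3314163816455 233.2484645762094
-0.075 205.54907216869006 226.97593610742055
-0.07 204.63817122007822 225.99137944193882
-0.065 203.73365868891165 225.01371558836948
-0.06 202.83546760424565 224.04287241507026
```

Request:
{"api": "carry_out", "payload": {
  "rows": [
    [1,-0.009,0,0,0],
    [1,-0.009,0,0.005,0],
    [1,-0.009,0,0.0085,0],
    [1,-0.01,0,0.0095,0],
    [1,-0.015,0,0.0095,0],
    [1,-0.024,0,0.0095,0],
    [1,-0.036,0,0.0095,0],
    [1,-0.049,0,0.0095,0],
    [1,-0.06,0,0.0095,0],
    [1,-0.066,0,-0.01,0],
    [1,-0.066,0,-0.03,0],
    [1,-0.066,0,-0.03,0],
    [1,-0.066,0,-0.03,0]
  ]
}}

```text
time: 7.45
tcp_pos: [0.5169, -0.0453, 0.1543]
tcp_rot: [0.0, 0.615, 0.789, 0.0]
force: [-1.6, 0.2, 0.5]
finger_gap: 0.007
grasp_force: 0.0
```

Run:
```python
from h import *
print(bottle("side"),bottle("scene"))
t=r.read_state();w=t["tcp_pos"][:2]-O;print(t["time"],t["tcp_pos"],w@ex)
b=r.snapshot("side");print([int(b[y,262,2]) for y in range(192,225)])
m=r.camera_model("side")
for x,z in((-.04,.085),(-.03,.083),(0,.074)):
    X=O+ex*x;v=[proj(m,[*(X+ex*.031*np.cos(a)),z+.031*np.sin(a)])[1] for a in np.linspace(0,6.28,60)];print(x,min(v),max(v))
cv2.imwrite("pics/s4.png",np.hstack([cv2.resize(b[130:270,200:330],None,fx=3,fy=3),cv2.resize(r.snapshot("scene")[130:270,200:330],None,fx=3,fy=3)]))
```

```text
(array([258, 197,  40,  20, 652], dtype=int32), array([278.1, 206.5]), np.float64(-0.0302), np.float64(-0.018)) (array([254, 199,  43,  24, 611], dtype=int32), array([275.8, 208.9]), np.float64(-0.0324), np.float64(-0.0229))
7.55 [ 0.51603386 -0.0450006   0.15311646] -0.011492123548547733
[204, 205, 204, 204, 203, 195, 171, 113, 67, 56, 60, 55, 58, 55, 53, 51, 51, 49, 47, 39, 39, 38, 46, 62, 66, 61, 113, 153, 154, 143, 158, 185, 190]
-0.04 199.30461062325983 220.22629863287773
-0.03 198.15227936406632 218.9148719249021
0 195.64768407284353 215.91985357449673
```

View pics/s4.png

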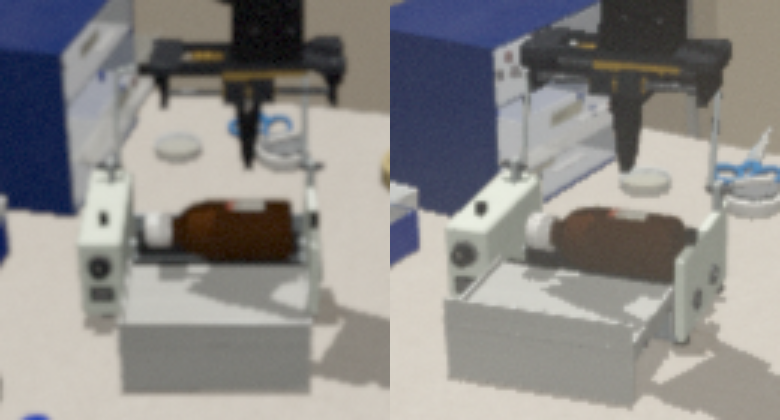

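It looks dropped in but I can't be sure. I'll raise the tool and check with the wrist camera.

Request:
{"api": "carry_out", "payload": {
  "rows": [
    [1,0,0,-0.05,0],
    [1,0,0,-0.1,0],
    [1,0,0,-0.15,0],
    [1,0,0,-0.18,0],
    [1,0,0,-0.18,0],
    [1,0,0,-0.18,0]
  ]
}}

```text
time: 8.25
tcp_pos: [0.5169, -0.0452, 0.3344]
tcp_rot: [0.0, 0.615, 0.789, 0.0]
force: [-0.5, 0.1, -2.1]
finger_gap: 0.006
grasp_force: 0.0
```

Run:
```python
from h import *
m=r.camera_model("wrist");b=r.snapshot("wrist");cv2.imwrite("pics/w5.png",b)
t=r.read_state();print(t["time"],t["tcp_pos"])
for x,z in((0,.074),(-.028,.05),(.028,.05),(-.031,.08),(.031,.08)): print(x,[proj(m,[*(O+ex*x+ey*y),z]).round(0).tolist() for y in(-.03,.05)])
```

```text
8.3 [ 0.51636024 -0.04511214  0.33282464]
0 [[277.0, 184.0], [346.0, 184.0]]
-0.028 [[277.0, 157.0], [343.0, 157.0]]
0.028 [[277.0, 202.0], [341.0, 202.0]]
-0.031 [[277.0, 158.0], [348.0, 157.0]]
0.031 [[277.0, 211.0], [345.0, 211.0]]
```

View pics/w5.png

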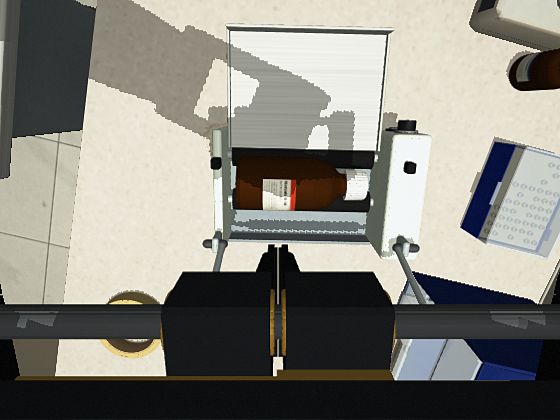

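The barrel spans rows 152–211, centred on about row 182. The trough projects to row 184, so the bottle is in it. Now I'll go behind the bar.

Request:
{"api": "carry_out", "payload": {
  "rows": [
    [1,-0.04,0.015,0,0],
    [1,-0.08,0.015,0,0],
    [1,-0.12,0.015,0,0],
    [1,-0.136,0.015,0,0],
    [1,-0.136,0.015,0.03,0],
    [1,-0.136,0.015,0.07,0],
    [1,-0.136,0.015,0.1,0],
    [1,-0.136,0.015,0.125,0],
    [1,-0.136,0.015,0.138,0],
    [1,-0.136,0.015,0.138,0],
    [1,-0.136,0.015,0.138,0]
  ]
}}

```text
time: 9.4
tcp_pos: [0.5649, -0.1733, 0.1971]
tcp_rot: [0.0, 0.614, 0.789, 0.0]
force: [-0.2, -0.5, 1.0]
finger_gap: 0.005
grasp_force: 0.0
```

Run:
```python
from h import *
t=r.read_state();w=t["tcp_pos"][:2]-O;print(t["time"],t["tcp_pos"],t["force"],w@ex,w@ey)
cv2.imwrite("pics/s6.png",np.hstack([cv2.resize(r.snapshot(n)[100:260,200:330],None,fx=3,fy=3) for n in("side","scene")]))
```

```text
9.4 [ 0.56487038 -0.17330787  0.19708876] [-0.22649876 -0.50860297  1.04651455] 0.12493194343169169 -0.014438393594531928
```

View pics/s6.png

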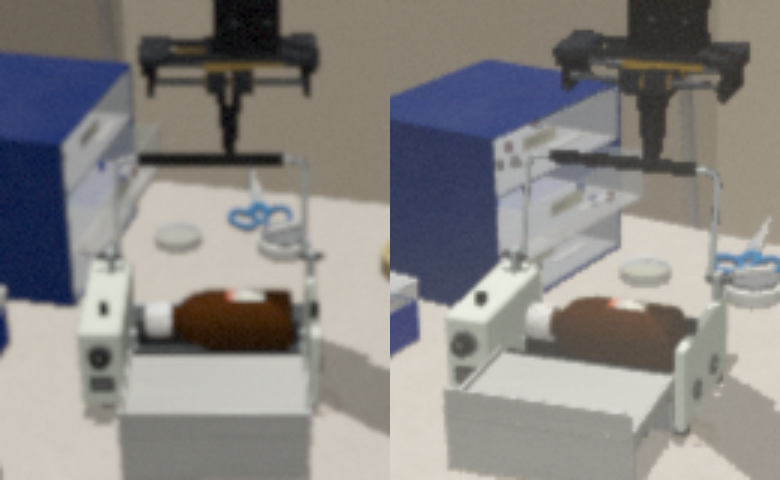

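The fingers are behind the sleeve, at (230,155) in the left half, so I push.

Request:
{"api": "carry_out", "payload": {
  "rows": [
    [1,0.01,0,0,0],
    [1,0.02,0,-0.002,0],
    [1,0.03,0,-0.004,0],
    [1,0.04,0,-0.004,0],
    [1,0.05,0,-0.004,0],
    [1,0.06,0,-0.003,0],
    [1,0.07,0,-0.002,0],
    [1,0.08,0,0,0],
    [1,0.09,0,0.004,0],
    [1,0.1,0,0.009,0],
    [1,0.106,0,0.013,0],
    [1,0.112,0,0.017,0],
    [1,0.112,0,0.017,0]
  ]
}}

```text
time: 10.8
tcp_pos: [0.5364, -0.064, 0.1785]
tcp_rot: [-0.001, 0.614, 0.789, -0.0]
force: [-0.2, 0.1, 0.1]
finger_gap: 0.004
grasp_force: 0.0
```

Run:
```python
from h import *
t=r.read_state();w=t["tcp_pos"][:2]-O;print(t["time"],t["tcp_pos"],t["force"],w@ex,w@ey)
cv2.imwrite("pics/s7.png",np.hstack([cv2.resize(r.snapshot(n)[100:260,200:330],None,fx=3,fy=3) for n in("side","scene")]))
for n in("side","scene"):
  m=r.camera_model(n)
  for th in(1.1,.9,.7): print(n,th,[((proj(m,[*(O+ex*(.062-.102*np.cos(th))+ey*y),.112+.102*np.sin(th)])-[200,100])*3).round().tolist() for y in(.07,-.07)])
```

```text
10.8 [ 0.53643173 -0.0639837   0.17849647] [-0.21367156  0.09897218  0.06447041] 0.011967864128217641 -0.014795150841237243
side 1.1 [[142.0, 197.0], [286.0, 196.0]]
side 0.9 [[142.0, 216.0], [287.0, 214.0]]
side 0.7 [[142.0, 236.0], [287.0, 234.0]]
scene 1.1 [[147.0, 186.0], [291.0, 200.0]]
scene 0.9 [[141.0, 203.0], [285.0, 217.0]]
scene 0.7 [[136.0, 223.0], [281.0, 237.0]]
```

View pics/s7.png

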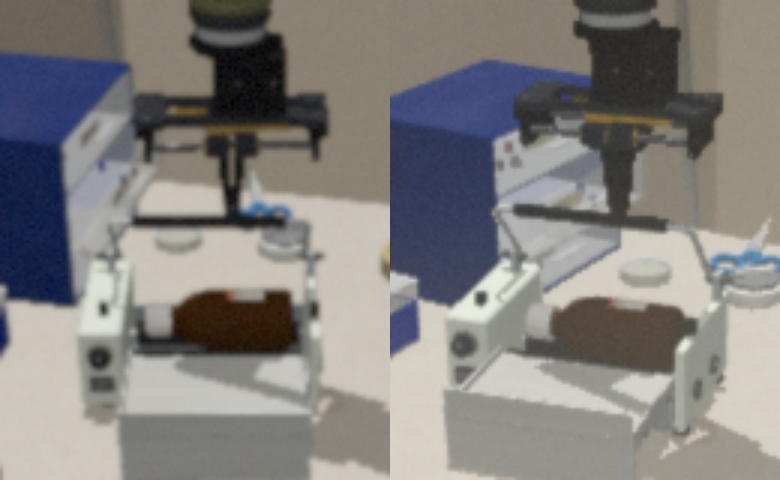

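The bar is at about 0.85 rad (sleeve at row 221 on the left). I'll go over its top and press it down.

Request:
{"api": "carry_out", "payload": {
  "rows": [
    [1,-0.01,0,-0.005,0],
    [1,-0.01,0,-0.045,0],
    [1,-0.005,0,-0.048,0],
    [1,0.017,0,-0.048,0],
    [1,0.017,0,-0.035,0],
    [1,0.017,0,-0.022,0],
    [1,0.023,0,-0.012,0],
    [1,0.028,0,-0.006,0],
    [1,0.034,0,0.002,0],
    [1,0.039,0,0.01,0],
    [1,0.043,0,0.019,0],
    [1,0.047,0,0.029,0],
    [1,0.049,0,0.037,0],
    [1,0.051,0,0.046,0],
    [1,0.052,0,0.053,0],
    [1,0.052,0,0.058,0],
    [1,0.052,0,0.058,0]
  ]
}}

```text
time: 12.6
tcp_pos: [0.524, -0.0146, 0.1206]
tcp_rot: [-0.001, 0.615, 0.789, -0.001]
force: [0.4, -0.1, -0.4]
finger_gap: 0.002
grasp_force: 0.0
```

```bash
cat > bar.py <<'E'
from h import *
t=r.read_state();w=t["tcp_pos"][:2]-O;print(t["time"],t["tcp_pos"],t["force"],w@ex,w@ey)
for n in("side","scene"):
    m=r.camera_model(n);b=r.snapshot(n);print(n,bottle(n))
    for y in(.055,.03,-.06):
        u,v=proj(m,[*(O-ex*.04+ey*y),.112]);u=int(round(u));print(" y",y,"closed sleeve row",v.round(1),"col",u,[int(x) for x in b[170:235,u].mean(1)])
E
python3 bar.py
```

```text
12.6 [ 0.52400788 -0.01459705  0.12059877] [ 0.35539871 -0.09091989 -0.35625182] -0.03895785792263928 -0.014546432284922459
side (array([258, 204,  40,  13, 439], dtype=int32), array([278. , 209.2]), np.float64(-0.0455), np.float64(-0.0173))
 y 0.055 closed sleeve row 202.3 col 253 [117, 168, 191, 188, 157, 104, 93, 136, 172, 172, 155, 140, 145, 168, 191, 197, 198, 198, 196, 195, 195, 198, 200, 198, 199, 198, 199, 198, 194, 173, 105, 35, 33, 80, 143, 185, 189, 178, 164, 150, 139, 113, 73, 37, 39, 63, 68, 53, 88, 123, 132, 130, 131, 131, 133, 132, 131, 137, 163, 189, 197, 196, 195, 194, 195]
 y 0.03 closed sleeve row 202.1 col 262 [186, 196, 194, 187, 159, 110, 92, 138, 175, 179, 167, 148, 138, 151, 175, 194, 198, 197, 198, 197, 198, 198, 197, 198, 197, 197, 196, 190, 163, 108, 59, 37, 28, 22, 36, 32, 23, 27, 35, 23, 28, 30, 28, 26, 42, 64, 66, 54, 86, 126, 152, 174, 189, 193, 185, 166, 154, 162, 154, 143, 137, 134, 139, 154, 179]
 y -0.06 closed sleeve row 201.7 col 292 [141, 179, 191, 177, 128, 85, 90, 119, 136, 139, 142, 151, 178, 173, 154, 141, 139, 166, 192, 198, 198, 199, 198, 1
[... 652 characters left out ...]
 194, 152]
 y 0.03 closed sleeve row 200.7 col 257 [83, 91, 127, 167, 167, 172, 174, 174, 172, 168, 163, 171, 177, 181, 193, 191, 181, 175, 175, 175, 174, 165, 133, 135, 193, 204, 205, 203, 194, 106, 71, 70, 66, 66, 73, 75, 72, 70, 66, 72, 70, 69, 72, 70, 68, 71, 72, 68, 73, 88, 129, 159, 183, 152, 147, 147, 146, 149, 147, 147, 149, 148, 149, 152, 160]
 y -0.06 closed sleeve row 204.3 col 288 [129, 127, 120, 109, 103, 152, 204, 205, 206, 207, 206, 207, 207, 207, 207, 208, 198, 194, 196, 195, 194, 179, 161, 152, 151, 165, 201, 206, 206, 203, 194, 124, 81, 77, 96, 116, 96, 73, 74, 76, 74, 76, 72, 80, 73, 76, 77, 74, 76, 71, 71, 73, 72, 77, 107, 146, 150, 150, 151, 151, 151, 159, 184, 198, 163]
```

The sleeve's dark band shows at row 201.5, and fully closed should be 202.3. I'll press on until the stop is felt.

Request:
{"api": "carry_out", "payload": {
  "rows": [
    [1,0,0,0.002,0],
    [1,0,0,0.004,0],
    [1,0,0,0.005,0],
    [1,0,0,0.005,0]
  ]
}}

```text
time: 13.2
tcp_pos: [0.5252, -0.0146, 0.1189]
tcp_rot: [0.0, 0.615, 0.789, 0.0]
force: [-3.4, -0.4, 10.1]
finger_gap: 0.005
grasp_force: 4.7
```

The stop is firm at z = 0.119, which is the closed height. One slightly harder press, then retract upward.

Request:
{"api": "carry_out", "payload": {
  "rows": [
    [1,0,0,0.002,0],
    [1,0,0,0.002,0],
    [1,0,0,-0.01,0],
    [1,0,0,-0.05,0],
    [1,0,0,-0.1,0],
    [1,0,0,-0.15,0],
    [1,0,0,-0.2,0],
    [1,0,0,-0.2,0],
    [1,0,0,-0.2,0],
    [1,0,0,-0.2,0],
    [1,0,0,-0.2,0]
  ]
}}

```text
time: 14.3
tcp_pos: [0.5237, -0.0144, 0.3141]
tcp_rot: [-0.002, 0.615, 0.789, -0.001]
force: [1.4, -0.1, -0.9]
finger_gap: 0.009
grasp_force: 0.0
```

```bash
python3 bar.py | cut -c1-400
python3 - <<'E'
from h import *
m=r.camera_model("wrist");b=r.snapshot("wrist")
for y in(.06,.045): 
    u,v=proj(m,[*(O-ex*.04+ey*y),.112]);c=proj(m,[*(O+ey*y),.074]);print("wrist sleeve pred",u,v,"bottle axis",c,[int(x) for x in b[int(v)-20:int(v)+70,int(round(u))].mean(1)])
E
```

```text
14.3 [ 0.52367006 -0.01436342  0.31412721] [ 1.36161199 -0.13980309 -0.92608708] -0.03926816318791532 -0.014815538686625654
side (array([258, 204,  40,  13, 437], dtype=int32), array([278.2, 209.3]), np.float64(-0.0458), np.float64(-0.0178))
 y 0.055 closed sleeve row 202.3 col 253 [194, 193, 194, 192, 191, 185, 177, 177, 176, 169, 150, 133, 141, 164, 186, 190, 193, 191, 192, 191, 191, 193, 193, 194, 193, 192, 192, 193, 189, 170, 112, 40, 28, 66, 131, 179, 188, 179, 168, 153, 136, 111, 68, 33, 42, 65, 70, 64, 89, 122, 129, 128, 124, 126, 129, 127, 126, 128, 126, 128, 132, 144, 165, 184, 190]
 y 0.03 closed sleeve row 202.1 col 262 [193, 192, 190, 190, 183, 172, 174, 178, 179, 175, 163, 142, 132, 146, 169, 187, 193, 192, 191, 192, 191, 193, 192, 193, 192, 193, 192, 185, 159, 102, 48, 28, 27, 25, 28, 34, 34, 28, 28, 25, 21, 20, 23, 25, 35, 59, 66, 60, 86, 123, 130, 132, 156, 184, 189, 188, 187, 186, 172, 146, 136, 138, 131, 130, 128]
 y -0.06 closed sleeve row 201.7 col 292 [137, 175, 188, 181, 171, 174, 156, 135, 134, 138, 138, 146, 173, 169, 147, 135, 135, 160, 187, 193, 193, 193, 19
[... 1690 characters left out ...]
6, 244, 245, 240, 245, 246, 246, 244, 235, 245, 236, 246, 233, 237, 240, 244, 80, 18, 26, 30, 29, 29, 26, 22, 24, 10, 88, 194, 190, 185, 185, 185, 186, 186, 187, 186, 187, 187, 184, 185]
wrist sleeve pred 336.8568355484165 183.01751639885572 bottle axis [330.51860913 211.37238269] [147, 143, 145, 144, 153, 152, 153, 148, 148, 151, 143, 148, 172, 71, 18, 8, 13, 12, 17, 17, 13, 15, 18, 16, 16, 15, 27, 24, 15, 15, 4, 44, 106, 103, 122, 198, 190, 150, 231, 204, 202, 255, 207, 253, 253, 248, 252, 255, 255, 254, 255, 252, 250, 253, 253, 253, 250, 242, 252, 216, 249, 236, 239, 238, 252, 83, 10, 26, 28, 28, 29, 24, 26, 20, 0, 139, 190, 187, 183, 182, 183, 185, 184, 185, 184, 182, 182, 183, 182, 182]
```

```bash
python3 -c "
from cell import r
print(r.close_job())"
```

```text
the job is handed in; nothing more can be done
None
```

The bottle was rolled by the fingertips into the trough, and the retaining bar was pushed over and down to its hard stop. The job was handed in at about 14 s with the robot clear of everything; no verdict came back.

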